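# Pack the riser up to the height gauge

## Task

Build up the rectangular steel riser block beside the height gauge with the flat aluminium packing plates, centred on the riser and squarely in line with it, and stop when the top of the stack is level with the gauge's pointer on the riser's side. That takes one plate or both, depending on which pointer it is; a plate that is not needed stays where it lies. Set the plates down rather than drop them, and do not knock the gauge.

Things in the scene. Friction and masses are not known exactly. Their poses are not given: they have to be found in the camera images.
- gauge: fixed height gauge: square steel column 150 mm tall on a base 80 x 60 x 22 mm; origin at the centre of its underside, on the bench. Two thin flat pointers reach 62 mm out from the column's axis: the low one to the gauge's own +y, top face 60 mm above the bench (riser and one plate), the high one to its -y, top face 90 mm up (riser and two plates). Only the one on the riser's side counts.
- riser: fixed plain dark steel block, 60 x 90 x 30 mm (own x, y, z; y, the long way, is roughly in line with the gauge); origin at the centre of its underside, on the bench; the stack goes on its flat top, 30 mm up. It stands about 120 mm from the gauge, on its +y or -y side; on the other side is a round steel flange, not for stacking. The pointer's tip ends about 20 mm short of a centred stack.
- plate_a: a flat rectangular aluminium packing plate, 50 x 80 x 30 mm (own x, y, z; y is the long way), about 0.3 kg, with two dark hole marks in its top; origin at the centre of its underside; lies flat, loose on the bench, not in the same spot each time. The two plates are alike.
- plate_b: a flat rectangular aluminium packing plate, 50 x 80 x 30 mm (own x, y, z; y is the long way), about 0.3 kg, with two dark hole marks in its top; origin at the centre of its underside; lies flat, loose on the bench, not in the same spot each time. The two plates are alike.
There are look-alikes about, which are no part of the job. What is shaped like the plate_a but yellow is not meant.

How it is judged:
At the end, for the whole second after the job is handed in: Low pointer on the riser's side: one plate on the riser, the other within 30 mm of its start. High pointer: both plates, one on the other. Stack top within 8 mm of the pointer; each stacked plate flat, centred within 15 mm and lined up within 0.2 rad of the riser; both at rest (((y of riser in the frame of gauge above 0 m and horizontal distance between plate_a and riser below 0.015 m and z of plate_a in the frame of riser between 0.022 and 0.038 m and angle between the y axis of plate_a and the y axis of riser, either way round below 0.2 rad and angle between plate_a's own z axis and vertical below 0.1 rad and distance of plate_b from where it was at the start of the episode below 0.03 m) or (y of riser in the frame of gauge above 0 m and horizontal distance between plate_b and riser below 0.015 m and z of plate_b in the frame of riser between 0.022 and 0.038 m and angle between the y axis of plate_b and the y axis of riser, either way round below 0.2 rad and angle between plate_b's own z axis and vertical below 0.1 rad and distance of plate_a from where it was at the start of the episode below 0.03 m) or (y of riser in the frame of gauge below 0 m and horizontal distance between each of plate_a, plate_b and riser below 0.015 m and z of plate_a in the frame of riser between 0.022 and 0.038 m and angle between the y axis of each of plate_a, plate_b and the y axis of riser, either way round below 0.2 rad and angle between each of plate_a, plate_b's own z axis and vertical below 0.1 rad and z of plate_b in the frame of riser between 0.052 and 0.068 m) or (y of riser in the frame of gauge below 0 m and horizontal distance between each of plate_b, plate_a and riser below 0.015 m and z of plate_b in the frame of riser between 0.022 and 0.038 m and angle between the y axis of each of plate_b, plate_a and the y axis of riser, either way round below 0.2 rad and angle between each of plate_b, plate_a's own z axis and vertical below 0.1 rad and z of plate_a in the frame of riser between 0.052 and 0.068 m)) and linear speed of each of plate_a, plate_b below 0.02 m/s); the robot touches nothing.
It fails at once if a plate is dropped or thrown (moves faster than 0.6 m/s while the fingers do not touch it) ((linear speed of plate_a above 0.6 m/s and contact force between the fingers and plate_a below 0.1 N) or (linear speed of plate_b above 0.6 m/s and contact force between the fingers and plate_b below 0.1 N)).
It fails at once if the gauge is knocked (by anything, with more than 15 N) (contact force between gauge and anything else above 15 N).
It also fails if it takes over 51 s, if anything falls off the work surface, if the arm or the gripper's body presses on something with over 40 N, if the wrist force passes 120 N, or if a joint passes its speed limit or range.

## Robot

A 6-joint arm with a two-finger parallel gripper is mounted at the origin on the work surface. World frame = base frame: x ahead of the robot, y to its left, z up, the work surface at z = 0. Lengths are in m, angles in rad, forces in N, time in s.
With the tool pointing down it reaches from about 0.25 to 0.725 m from the base axis. Payload 9.7 kg.
Tool frame: the origin (TCP) lies at the very end of the fingers, on their centre line; the grasp point (between the pads) lies 19 mm behind it (robot.grip_point_offset is the distance from the TCP to the grasp point, in m); z points along the fingers, y is the line along which they close (so a half turn about z gives the same grasp; the last joint's range is limited). The gripper opens to 85 mm and grips with 20 to 120 N. Pads are 22 mm wide; open, the fingers measure 114 mm over their backs; the gripper's body (76 mm by 85 mm) begins 54 mm behind the grasp point. The pads swing forward as they close: fully open they stand 13 mm farther back than shut.
Start: joints at [1.271, 0.087, 0.176, 1.66, 0, 1.571], TCP at [0.162, 0.525, 0.231] pointing down, gripper open.
Joint ranges: [-3.13, 3.13], [-0.85, 1.81], [-1.15, 1.24], [-2.2, 2.28], [-1.44, 1.52], [-3.14, 3.14]. Speed limits (rad/s): [2.22, 2.22, 2.57, 3.14, 3.14, 3.14].

## Interface

Orientations are given as a rotation vector (axis times angle).
In Python, from cell import robot gives the robot as it stands.
- The arm moves only by the shell command python3 -m crank 'ROWS' [OPENING] [FORCE]. ROWS is JSON, a list of rows, each an object with "travel": the shift along the tool's x, y, z in mm, a list of three; "yaw": the turn about the tool's z in rad. In form: [{"travel": [x, y, z], "yaw": yaw}, ...]. A call has 1 to 10 rows; each row shifts and turns the commanded pose from where the row before left it, along the tool's axes as they then stand; what a row does not reach is not made up. A row lasts 1/12 s, in which the tool goes at most 41.7 mm and 7.16 degrees, less where a joint would pass 70% of its speed; a pose out of reach is approached as far as the arm can. A call with a gripper value outside its range is refused whole. OPENING is the closure in counts, from 0 (fully open) to 255 (shut), set as the call begins (- or left out, the last holds). The fingers move at their own pace and stop on an object; FORCE is the grip in N (left out, the last holds). Time passes only in rows, so rows that do not move let the fingers close. It gives the time, the measured TCP pose, the force, the opening and the grip force at its end, in the units of the state.
- robot.state(): the state, without advancing time (a new reading comes with each control period).
- robot.snapshot(name): name is "side" or "top" or "wrist"; returns (picture, depth): 384x512x3 uint8, blue, green, red; 384x512 float32, m along the optical axis (not along the pixel's ray), 0 where there is no reading.
- robot.camera_model(name): a dict with "K" (3x3 intrinsics, pixels), "D" ([k1, k2, p1, p2, k3] as OpenCV has them; the pictures are not rectified), "rvec" (rotation vector, rad) and "tvec" (3), from world to camera coordinates, as OpenCV has them. Camera axes: x right, y down, z forward; pixel columns grow to the right and rows downward; lengths in m; the calibration is good to about 2 mm. A picture is of the moment at which its call begins: read the wrist's pose just before it. camera_model takes no time and is no camera call; for the wrist camera it gives the pose at the moment of the call.
- robot.finish_job(): hands the job in; it is judged then, once.
Trained networks look in the newest picture that a camera, given by its name, has taken for a name from the list of things; names that differ only in an ending like _2 or _b are one class to them, and where a whole thing is asked for, a point or a joint stands for the part that bears it (a point fixed in the world has none). Each returns a list of dicts, best first, with "p" (0 to 1); they miss things now and then, are a little off and sometimes report something else, mostly with a low value. They report only what shows in the picture. A call takes as long as a camera call. They do not tell look-alikes from the thing itself.
- robot.search_frame(thing, camera): "point" ([x, y, z] in m, in world coordinates, good to about 4 mm: the middle of the surface that is visible of it).
- robot.masks_of(thing, camera): "mask" (384x512 bool, what is visible of it).
- robot.mark_of(thing, camera): "point" ([x, y, z] in m, in world coordinates, good to about 4 mm: a listed point, or the origin of a listed thing).
The state is a dict: "time": time; "joints": joint angles; "joint_vel": joint speeds; "effort": joint torques, N m; "ee_pos": TCP position; "tool_rot": TCP orientation; "ft_force": force on the tool from outside, world axes, zero at the start; "moment": the same for the moment, N m; "width": finger opening in m; "gripper_force": force on a finger pad.
Only numpy, scipy, OpenCV 4.12 (cv2) and the standard library are available. Lean on these libraries where they do the work, as an engineer would, in place of code of your own. Each camera call takes 0.05 s, during which the arm holds its last target. There are 200 camera calls.

## Working session

There is one attempt and no reset: what is moved stays moved. The work goes in short steps, Python scripts to look and compute and a shell command to move; the robot and the scene stay as the last step left them, time stands still between calls to the robot, and variables do not carry over. Pictures are saved under pics/ and viewed, at most 10 in all, crops included, and the job is handed in when it is done.

```bash
mkdir -p pics; ls; python3 - <<'E'
from cell import robot
import cv2, numpy as np
for n in ("top","side"):
    im,d=robot.snapshot(n); cv2.imwrite(f"pics/{n}0.png",im); np.save(f"{n}0_d.npy",d)
    for t in ("gauge","riser","plate_a"):
        for r in robot.search_frame(t,n)[:5]: print(n,t,np.round(r["point"],3),round(r["p"],2))
        for r in robot.mark_of(t,n)[:5]: print(n,t,"origin",np.round(r["point"],3),round(r["p"],2))
s=robot.state(); print(s["time"],s["ee_pos"],s["tool_rot"])
E
```

```text
pics
top gauge [ 0.589 -0.028  0.063] 0.97
top gauge origin [ 0.597 -0.024  0.003] 0.64
top riser [ 0.588 -0.147  0.029] 0.71
top riser origin [ 0.591 -0.146  0.003] 0.59
top riser origin [0.477 0.218 0.002] 0.31
top plate_a [0.475 0.212 0.028] 0.91
top plate_a [0.347 0.159 0.031] 0.85
top plate_a [0.597 0.213 0.026] 0.68
top plate_a [ 0.476 -0.216  0.029] 0.57
top plate_a origin [ 0.6    0.215 -0.002] 0.92
top plate_a origin [ 0.483 -0.22   0.004] 0.87
top plate_a origin [ 0.476  0.215 -0.001] 0.63
side gauge [ 0.589 -0.032  0.052] 0.94
side gauge origin [ 0.597 -0.021  0.002] 0.59
side riser [ 0.582 -0.158  0.027] 0.92
side plate_a [0.596 0.207 0.03 ] 0.97
side plate_a [0.473 0.203 0.028] 0.86
side plate_a [0.354 0.156 0.025] 0.69
side plate_a [ 0.473 -0.222  0.025] 0.6
side plate_a origin [ 0.477 -0.218 -0.003] 0.74
side plate_a origin [ 0.358  0.165 -0.005] 0.72
side plate_a origin [0.603 0.219 0.004] 0.69
side plate_a origin [ 0.481  0.218 -0.006] 0.59
0.7 [0.1624281  0.5254616  0.23128985] [ 4.69196075e-01  3.10633438e+00 -5.16706731e-06]
```

View pics/top0.png

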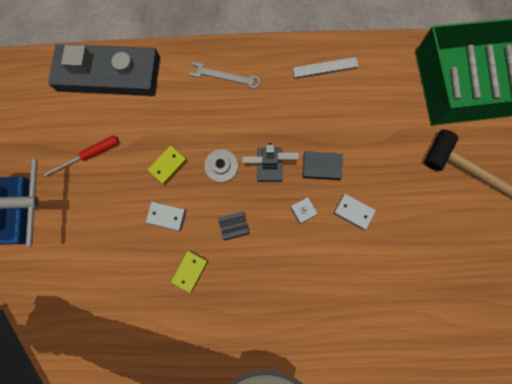

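View pics/side0.png

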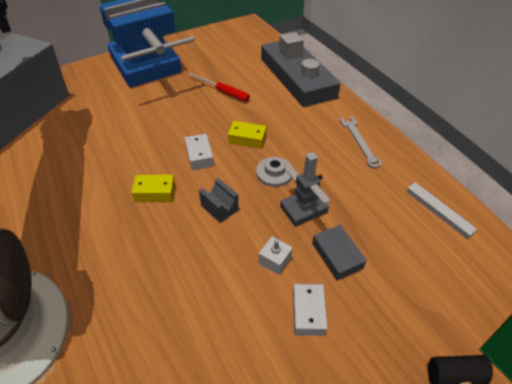

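The top view shows the gauge at (270,160), the riser at (322,165) and the flange at (221,165). The plate-shaped candidates are:
- **Grey:** (165,216) and (355,211). These match the description, so I choose them.
- **Yellow look-alikes:** (167,165) and (189,271), rejected.
- **Other objects:** the small grey block with a knob at (304,210) and the V-block at (233,225) are not plates.

Next I'll measure the poses and pointer heights from depth.

```bash
cat > h.py <<'E'
from cell import robot
import cv2, numpy as np
def cloud(n,d,cm=None):
    c=cm or robot.camera_model(n); K=np.array(c["K"],float);D=np.array(c["D"],float)
    R=cv2.Rodrigues(np.array(c["rvec"],float))[0]; t=np.array(c["tvec"],float).ravel()
    v,u=np.mgrid[:384,:512]; p=np.stack([u,v],-1).reshape(-1,1,2).astype(float)
    q=cv2.undistortPoints(p,K,D).reshape(384,512,2)
    X=np.dstack([q*d[...,None],d]); return (X-t)@R
def rect(P,c,r,z0,z1,excl=None):
    m=(P[...,2]>z0)&(P[...,2]<z1)&(np.hypot(P[...,0]-c[0],P[...,1]-c[1])<r)
    m=m.astype(np.uint8); n,l,s,_=cv2.connectedComponentsWithStats(m)
    k=1+s[1:,4].argmax(); q=P[l==k]
    (cx,cy),(w,h),a=cv2.minAreaRect(q[:,:2].astype(np.float32)*1000)
    if w>h: a+=90; w,h=h,w
    # a: now angle of long axis = a+90 from x
    yaw=(a+90+90)%180-90
    return np.round([cx,cy,w,h,yaw],1),np.round(np.median(q[:,2]),4),len(q)
E
python3 - <<'E'
from h import *
d=np.load("top0_d.npy");P=cloud("top",d)
for n,c in dict(riser=(.588,-.147),pA=(.475,.212),pB=(.476,-.217)).items(): print(n,rect(P,c,.06,.022,.04))
b=P.reshape(-1,3)
for lo,hi in ((.045,.075),(.075,.105),(.105,.2)):
    m=(b[:,2]>lo)&(b[:,2]<hi)&(np.hypot(b[:,0]-.59,b[:,1]+.025)<.09); q=b[m]; 
    print(lo,len(q),np.round(q.min(0),3),np.round(q.max(0),3),np.round(np.median(q,0),3)) if len(q) else print(lo,0)
im=cv2.imread("pics/top0.png"); s=cv2.imread("pics/side0.png")
a=cv2.resize(im[130:240,140:385],None,fx=3,fy=3,interpolation=2); e=cv2.resize(s[140:290,250:370],None,fx=2.2,fy=2.2)
o=np.zeros((600,735,3),np.uint8); o[:a.shape[0],:735]=a; e=e[:600-a.shape[0]]; o[a.shape[0]:a.shape[0]+e.shape[0],:e.shape[1]]=e
cv2.imwrite("pics/crop.png",o)
E
```

```text
riser (array([ 588.7, -146.7,   61.7,   88. ,   84.8]), np.float64(0.0303), 979)
pA (array([478.5, 220.8,  50.2,  81.7,  75.3]), np.float64(0.0308), 765)
pB (array([ 476.9, -214.5,   50.9,   81.6,   59.3]), np.float64(0.0303), 792)
0.045 171 [ 0.579 -0.04   0.046] [0.604 0.036 0.075] [0.594 0.004 0.061]
0.075 338 [ 0.579 -0.086  0.075] [ 0.627 -0.009  0.101] [ 0.593 -0.038  0.092]
0.105 91 [ 0.587 -0.031  0.106] [ 0.604 -0.018  0.154] [ 0.59  -0.024  0.149]
```

View pics/crop.png

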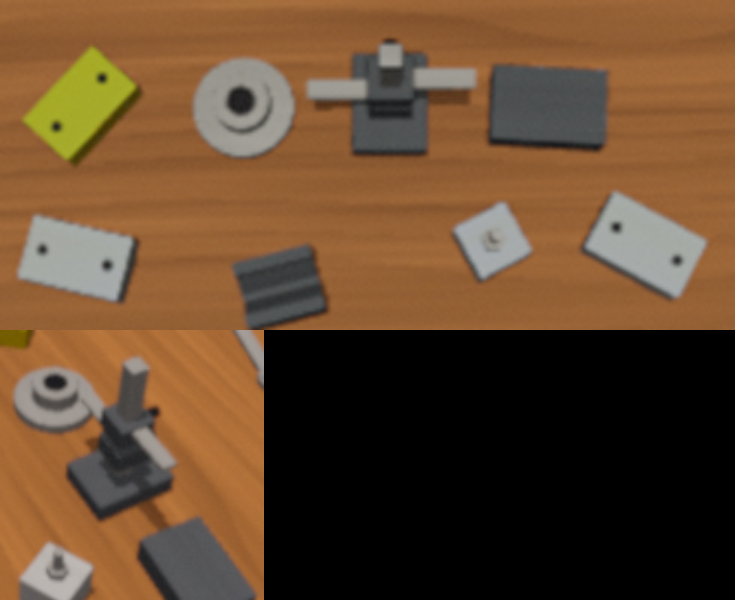

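The high pointer (z≈0.09) is on the riser's side (-y), so both plates are needed. The crop confirms the two grey plates at (165,216) and (355,211). First I turn the tool toward plate A.

```bash
cat >> h.py <<'E'
def go(x,y,z,yawdeg):
    """tool-y world yaw; prints tool yaw to turn, then travel in tool axes after that turn"""
    s=robot.state(); R=cv2.Rodrigues(np.array(s["tool_rot"],float))[0]
    cur=np.degrees(np.arctan2(R[1,1],R[0,1])); dw=(yawdeg-cur+90)%180-90
    dR=cv2.Rodrigues(np.array([0,0,np.radians(dw)]))[0]
    t=(dR@R).T@(np.array([x,y,z])-s["ee_pos"])*1000
    tn=R.T@(np.array([x,y,z])-s["ee_pos"])*1000
    print("t",s["time"],"pos",np.round(s["ee_pos"],4),"yaw",round(cur,1),"-> tool yaw",round(-np.radians(dw),3),"travel after",np.round(t,1),"travel before",np.round(tn,1),"w",s["width"],"j6",s["joints"][5])
E
python3 -m crank '[{"travel":[0,0,0],"yaw":0.12},{"travel":[0,0,0],"yaw":0.12},{"travel":[0,0,0],"yaw":0.12},{"travel":[0,0,0],"yaw":0.12},{"travel":[0,0,0],"yaw":0.12},{"travel":[0,0,0],"yaw":0.12},{"travel":[0,0,0],"yaw":0.12},{"travel":[0,0,0],"yaw":0.12},{"travel":[0,0,0],"yaw":0.12},{"travel":[0,0,0],"yaw":0.12}]' 0
python3 -c "
from h import *
go(.4785,.2208,.18,-14.7); print(robot.grip_point_offset)"
```

```text
time: 1.53
ee_pos: [0.1624, 0.5255, 0.2313]
tool_rot: [-2.148, -2.292, -0.0]
ft_force: [0.2, -0.7, -0.2]
width: 0.0852
gripper_force: 0.0
t 1.5333 pos [0.1624 0.5255 0.2313] yaw 3.7 -> tool yaw 0.322 travel after [-214.5  383.    51.3] travel before [-324.6  295.6   51.3] w 0.08516916602914253 j6 2.7767607204212754
0.0187
```

```bash
python3 -m crank '[{"travel":[-30,27,4],"yaw":0},{"travel":[-30,27,4],"yaw":0},{"travel":[-30,27,4],"yaw":0},{"travel":[-30,27,4],"yaw":0},{"travel":[-30,27,4],"yaw":0},{"travel":[-30,27,4],"yaw":0},{"travel":[-30,27,4],"yaw":0},{"travel":[-30,27,4],"yaw":0},{"travel":[-30,27,4],"yaw":0},{"travel":[-30,27,4],"yaw":0}]' >/dev/null
python3 -m crank '[{"travel":[-12,13,5],"yaw":0},{"travel":[-12,12,6],"yaw":0},{"travel":[0,0,0],"yaw":0.11},{"travel":[0,0,0],"yaw":0.11},{"travel":[0,0,0],"yaw":0.1},{"travel":[0,0,0],"yaw":0}]'
python3 - <<'E'
from h import *
cm=robot.camera_model("wrist"); im,d=robot.snapshot("wrist"); cv2.imwrite("pics/w1.png",im)
P=cloud("wrist",d,cm); print(rect(P,(.478,.221),.07,.02,.04))
go(.4785,.2208,.004,-14.7)
E
```

```text
time: 2.87
ee_pos: [0.4798, 0.223, 0.1802]
tool_rot: [2.485, 1.922, -0.0]
ft_force: [-0.3, 0.3, -0.6]
width: 0.0857
gripper_force: 0.0
(array([477. , 221.4,  50. ,  79.2,  75.3]), np.float64(0.0299), 3667)
t 2.9167 pos [0.4797 0.2231 0.1803] yaw -14.2 -> tool yaw 0.009 travel after [ -2.6  -0.6 176.3] travel before [ -2.5  -0.6 176.3] w 0.08542739609312429 j6 2.253658706149105
```

View pics/w1.png

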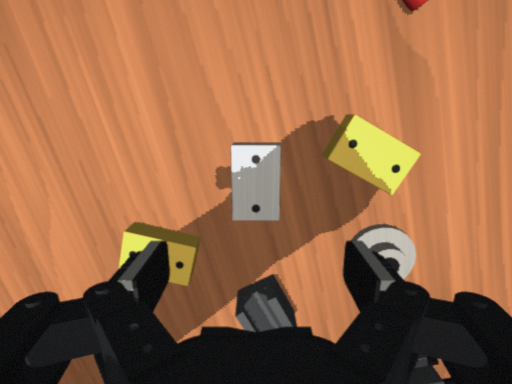

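The plate sits at (256,182), squarely in line with the fingers, and neither yellow neighbour at (160,255) or (372,153) is in their way. I descend and grip.

```bash
python3 -m crank '[{"travel":[-2.3,-2.2,20],"yaw":0.009},{"travel":[0,0,35],"yaw":0},{"travel":[0,0,35],"yaw":0},{"travel":[0,0,35],"yaw":0},{"travel":[0,0,25],"yaw":0},{"travel":[0,0,15],"yaw":0},{"travel":[0,0,8],"yaw":0},{"travel":[0,0,3],"yaw":0},{"travel":[0,0,0],"yaw":0}]'
python3 -m crank '[{"travel":[0,0,0],"yaw":0},{"travel":[0,0,0],"yaw":0},{"travel":[0,0,0],"yaw":0},{"travel":[0,0,0],"yaw":0},{"travel":[0,0,0],"yaw":0},{"travel":[0,0,0],"yaw":0},{"travel":[0,0,0],"yaw":0},{"travel":[0,0,0],"yaw":0}]' 255 40
```

```text
time: 3.67
ee_pos: [0.477, 0.2216, 0.0044]
tool_rot: [-2.487, -1.919, 0.0]
ft_force: [0.2, -0.2, 0.0]
width: 0.0855
gripper_force: 0.0
time: 4.33
ee_pos: [0.4778, 0.2219, 0.0056]
tool_rot: [2.488, 1.917, 0.004]
ft_force: [-0.3, -0.3, 5.9]
width: 0.0496
gripper_force: 42.8
```

```bash
python3 -m crank '[{"travel":[0,0,-5],"yaw":0},{"travel":[0,0,-15],"yaw":0},{"travel":[0,0,-30],"yaw":0},{"travel":[0,0,-35],"yaw":-0.06},{"travel":[0,0,-35],"yaw":-0.06},{"travel":[0,0,-35],"yaw":-0.046},{"travel":[0,0,-25],"yaw":0},{"travel":[0,0,-10],"yaw":0},{"travel":[0,0,0],"yaw":0}]'
python3 -c "
from h import *
go(.42,-.1467,.19,-5.2);go(.5887,-.1467,.19,-5.2)"
```

```text
time: 5.08
ee_pos: [0.4778, 0.2219, 0.1966]
tool_rot: [2.321, 2.116, 0.005]
ft_force: [-0.8, 0.6, -3.4]
width: 0.0491
gripper_force: 42.8
t 5.0833 pos [0.4778 0.2219 0.1966] yaw -5.3 -> tool yaw -0.002 travel after [-372.3  -24.1    5.8] travel before [-372.4  -23.6    5.8] w 0.049135777768216204 j6 2.0978939912375134
t 5.0833 pos [0.4778 0.2219 0.1966] yaw -5.3 -> tool yaw -0.002 travel after [-357.   143.9    6.4] travel before [-356.8  144.4    6.4] w 0.049135777768216204 j6 2.0978939912375134
```

```bash
python3 -m crank '[{"travel":[-20,-2,0],"yaw":0},{"travel":[-40,-3,0],"yaw":0},{"travel":[-40,-3,0],"yaw":0},{"travel":[-40,-3,0],"yaw":0},{"travel":[-40,-3,0],"yaw":0},{"travel":[-40,-3,0],"yaw":0},{"travel":[-40,-3,0],"yaw":0},{"travel":[-40,-2,0],"yaw":0},{"travel":[-40,-2,0],"yaw":0},{"travel":[-32,0,0],"yaw":0}]'
python3 - <<'E'
from h import *
cm=robot.camera_model("wrist"); im,d=robot.snapshot("wrist"); cv2.imwrite("pics/w2.png",im)
P=cloud("wrist",d,cm)
for n,c in dict(riser=(.588,-.147),pB=(.477,-.2145)).items():
    try: print(n,rect(P,c,.065,.022,.04))
    except Exception as e: print(n,e)
    n2=0
d=robot.snapshot("top")[1]; P=cloud("top",d); print(rect(P,(.588,-.147),.06,.022,.04))
E
```

```text
time: 5.92
ee_pos: [0.4171, -0.1488, 0.1919]
tool_rot: [-2.321, -2.114, 0.003]
ft_force: [0.9, 0.6, -3.7]
width: 0.0493
gripper_force: 42.7
riser (array([ 586.9, -147.2,   61.4,   89.7,   85.6]), np.float64(0.0299), 5085)
pB (array([ 486.3, -200.8,   44.6,   46. ,  -30.4]), np.float64(0.0299), 1232)
(array([ 589.6, -146.9,   61.9,   87.9,   85.2]), np.float64(0.0304), 976)
```

View pics/w2.png

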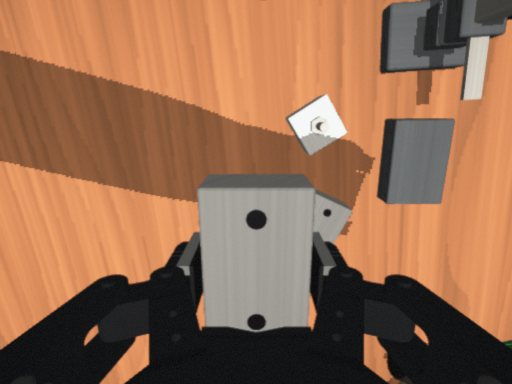

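The plate is held square, with its holes at (256,219) and (256,322). The riser is clear at (418,161). I check the in-hand offset from the two holes.

```bash
python3 - <<'E'
from h import *
cm=robot.camera_model("wrist"); im,d=robot.snapshot("wrist")
P=cloud("wrist",d,cm)
a,b=P[219,256],P[322,256]; c=(a+b)/2; s=robot.state(); print(a,b,np.degrees(np.arctan2(*(a-b)[[1,0]])))
R=cv2.Rodrigues(np.array(s["tool_rot"]))[0]; print("plate in tool mm",R.T@(c-s["ee_pos"])*1000, s["ee_pos"])
off=(c-s["ee_pos"])[:2]; print(off)
go(.5875-off[0],-.1471-off[1],.06,-4.6)
E
```

```text
[ 0.41873854 -0.12482159  0.21768595] [ 0.41364197 -0.17727108  0.21638984] 84.44994005028221
plate in tool mm [ -2.77367481  -1.30535272 -25.23755411] [ 0.41767055 -0.14838292  0.19179812]
[-0.00148029 -0.00266342]
t 6.0667 pos [ 0.4177 -0.1484  0.1918] yaw -5.5 -> tool yaw -0.016 travel after [ 17.6 170.9 131.2] travel before [ 20.3 170.6 131.2] w 0.04934836750948936 j6 1.3260350913497452
```

```bash
python3 -m crank '[{"travel":[4,25,0],"yaw":-0.016},{"travel":[4,36,0],"yaw":0},{"travel":[4,36,0],"yaw":0},{"travel":[4,36,0],"yaw":0},{"travel":[1,25,0],"yaw":0},{"travel":[0,13,0],"yaw":0},{"travel":[0,0,0],"yaw":0}]'
python3 -c "
from h import *
go(.5885,-.1450,.0355,-4.6)"
```

```text
time: 6.65
ee_pos: [0.5926, -0.1414, 0.1908]
tool_rot: [-2.3, -2.135, 0.003]
ft_force: [1.3, 0.2, -2.8]
width: 0.0492
gripper_force: 43.2
t 6.65 pos [ 0.5926 -0.1414  0.1908] yaw -4.2 -> tool yaw 0.006 travel after [ -4.1  -3.2 155.3] travel before [ -4.1  -3.2 155.3] w 0.049217324758560096 j6 1.410332557490701
```

```bash
python3 -m crank '[{"travel":[-2,-2,10],"yaw":0.006},{"travel":[-2,-1,30],"yaw":0},{"travel":[0,0,35],"yaw":0},{"travel":[0,0,35],"yaw":0},{"travel":[0,0,20],"yaw":0},{"travel":[0,0,12],"yaw":0},{"travel":[0,0,6],"yaw":0},{"travel":[0,0,3],"yaw":0},{"travel":[0,0,1],"yaw":0},{"travel":[0,0,0],"yaw":0}]'
python3 -c "
from h import *
go(.5885,-.1450,.0355,-4.6)"
```

```text
time: 7.48
ee_pos: [0.5881, -0.1469, 0.0436]
tool_rot: [2.309, 2.128, 0.002]
ft_force: [0.5, 0.3, -3.5]
width: 0.0492
gripper_force: 43.1
t 7.4833 pos [ 0.5881 -0.1469  0.0436] yaw -4.7 -> tool yaw -0.002 travel after [1.9 0.2 8.1] travel before [1.9 0.2 8.1] w 0.04922452167044516 j6 1.4079007745567333
```

```bash
python3 -m crank '[{"travel":[1,0,3],"yaw":0},{"travel":[0,0,2],"yaw":0},{"travel":[0,0,1],"yaw":0},{"travel":[0,0,1],"yaw":0},{"travel":[0,0,0],"yaw":0}]'
python3 -m crank '[{"travel":[0,0,1],"yaw":0},{"travel":[0,0,0],"yaw":0}]'
```

```text
time: 7.9
ee_pos: [0.5876, -0.1459, 0.0357]
tool_rot: [2.31, 2.128, 0.0]
ft_force: [-2.1, 0.9, 0.4]
width: 0.0491
gripper_force: 43.7
time: 8.07
ee_pos: [0.5877, -0.146, 0.0357]
tool_rot: [2.31, 2.128, 0.001]
ft_force: [-4.1, 1.2, 7.5]
width: 0.0492
gripper_force: 44.4
```

Contact: the force went from -3.5 N to +7.5 N. I release and rise.

```bash
python3 -m crank '[{"travel":[0,0,0],"yaw":0},{"travel":[0,0,0],"yaw":0},{"travel":[0,0,0],"yaw":0},{"travel":[0,0,0],"yaw":0},{"travel":[0,0,0],"yaw":0},{"travel":[0,0,-5],"yaw":0},{"travel":[0,0,-20],"yaw":0},{"travel":[0,0,-35],"yaw":0},{"travel":[0,0,-38],"yaw":0},{"travel":[0,0,-38],"yaw":0}]' 0
python3 -m crank '[{"travel":[0,0,-25],"yaw":0},{"travel":[0,0,-5],"yaw":0},{"travel":[0,0,0],"yaw":0}]'
python3 - <<'E'
from h import *
cm=robot.camera_model("wrist"); im,d=robot.snapshot("wrist"); cv2.imwrite("pics/w3.png",im)
P=cloud("wrist",d,cm)
print("placed",rect(P,(.588,-.147),.06,.05,.07)); print("riser+",rect(P,(.588,-.147),.07,.022,.07))
print("B",rect(P,(.477,-.2145),.055,.02,.04))
go(.477,-.2145,.18,-30.7)
E
```

```text
time: 8.9
ee_pos: [0.587, -0.1458, 0.1719]
tool_rot: [-2.31, -2.128, 0.001]
ft_force: [1.4, 0.5, 1.4]
width: 0.0854
gripper_force: 0.0
time: 9.15
ee_pos: [0.5884, -0.1461, 0.2029]
tool_rot: [2.308, 2.126, 0.004]
ft_force: [0.3, 0.3, -0.9]
width: 0.0853
gripper_force: 0.0
placed (array([ 585.9, -146.4,   50. ,   79.3,   85.3]), np.float64(0.0599), 3862)
riser+ (array([ 587.1, -146.8,   60.2,   88.9,   85.4]), np.float64(0.0597), 4565)
B (array([ 476. , -214.9,   50. ,   80.1,   59.3]), np.float64(0.0297), 1963)
t 9.2 pos [ 0.5878 -0.146   0.2007] yaw -4.7 -> tool yaw 0.454 travel after [-115.5  -60.3   20.7] travel before [ -77.4 -104.9   20.6] w 0.08578062214287864 j6 1.4094086710167157
```

View pics/w3.png

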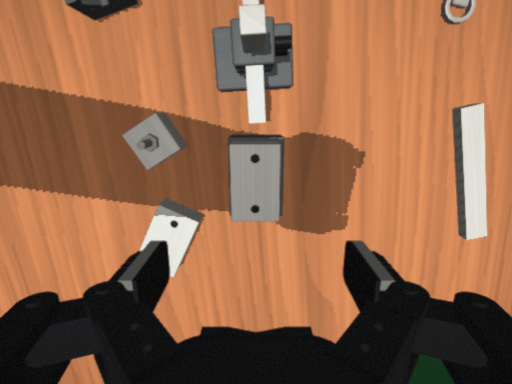

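The first plate sits centred at (256,178), 1 mm off the riser's centre. Next is plate B, at (172,238) in this picture.

```bash
python3 -m crank '[{"travel":[-16,-20,5],"yaw":0},{"travel":[-22,-30,5],"yaw":0},{"travel":[-22,-30,5],"yaw":0},{"travel":[-17,-25,5],"yaw":0},{"travel":[0,0,0],"yaw":0.12},{"travel":[0,0,0],"yaw":0.12},{"travel":[0,0,0],"yaw":0.12},{"travel":[0,0,0],"yaw":0.094},{"travel":[0,0,0],"yaw":0}]'
python3 - <<'E'
from h import *
cm=robot.camera_model("wrist"); im,d=robot.snapshot("wrist")
P=cloud("wrist",d,cm)
print("B",rect(P,(.477,-.2145),.055,.02,.04))
go(.4765,-.2147,.0045,-30.7)
E
```

```text
time: 9.95
ee_pos: [0.4758, -0.2138, 0.1783]
tool_rot: [-2.732, -1.547, 0.003]
ft_force: [-0.1, -0.7, 0.4]
width: 0.0854
gripper_force: 0.0
B (array([ 476.1, -214.9,   49.9,   79.4,   59.1]), np.float64(0.0299), 3756)
t 10.0 pos [ 0.4759 -0.2138  0.1786] yaw -30.6 -> tool yaw 0.001 travel after [ -0.4   1.4 174.1] travel before [ -0.4   1.4 174.1] w 0.0854906202969625 j6 1.6829859721600917
```

```bash
python3 -m crank '[{"travel":[-0.5,1,20],"yaw":0},{"travel":[0,0,35],"yaw":0},{"travel":[0,0,35],"yaw":0},{"travel":[0,0,35],"yaw":0},{"travel":[0,0,25],"yaw":0},{"travel":[0,0,14],"yaw":0},{"travel":[0,0,7],"yaw":0},{"travel":[0,0,3],"yaw":0},{"travel":[0,0,0],"yaw":0}]'
python3 -m crank '[{"travel":[0,0,0],"yaw":0},{"travel":[0,0,0],"yaw":0},{"travel":[0,0,0],"yaw":0},{"travel":[0,0,0],"yaw":0},{"travel":[0,0,0],"yaw":0},{"travel":[0,0,0],"yaw":0},{"travel":[0,0,0],"yaw":0},{"travel":[0,0,0],"yaw":0}]' 255 40
```

```text
time: 10.75
ee_pos: [0.4769, -0.2149, 0.006]
tool_rot: [-2.729, -1.556, 0.001]
ft_force: [-0.3, 0.3, -0.1]
width: 0.0857
gripper_force: 0.0
time: 11.42
ee_pos: [0.4779, -0.2153, 0.0076]
tool_rot: [2.729, 1.553, 0.002]
ft_force: [0.2, -0.4, 6.1]
width: 0.0492
gripper_force: 43.0
```

```bash
python3 -m crank '[{"travel":[0,0,-5],"yaw":0},{"travel":[0,0,-15],"yaw":0},{"travel":[0,0,-30],"yaw":0},{"travel":[0,0,-35],"yaw":-0.1},{"travel":[0,0,-35],"yaw":-0.12},{"travel":[0,0,-35],"yaw":-0.12},{"travel":[0,0,-25],"yaw":-0.11},{"travel":[0,0,-10],"yaw":0},{"travel":[0,0,0],"yaw":0}]'
python3 - <<'E'
from h import *
cm=robot.camera_model("wrist"); im,d=robot.snapshot("wrist"); P=cloud("wrist",d,cm)
a,b=P[219,256],P[322,256]; c=(a+b)/2; s=robot.state()
R=cv2.Rodrigues(np.array(s["tool_rot"]))[0]; print("plate in tool mm",R.T@(c-s["ee_pos"])*1000); cv2.imwrite("pics/w4.png",im)
go(.587,-.1462,.0676,-4.6)
E
```

```text
time: 12.17
ee_pos: [0.4779, -0.2153, 0.1984]
tool_rot: [2.316, 2.118, 0.002]
ft_force: [0.8, 0.0, -3.6]
width: 0.0492
gripper_force: 42.8
plate in tool mm [ -2.68365849  -0.68023662 -25.21481084]
t 12.2167 pos [ 0.4774 -0.2151  0.1961] yaw -5.2 -> tool yaw -0.01 travel after [ 77.5 103.7 128.6] travel before [ 78.5 103.  128.6] w 0.04912146927728837 j6 1.2373748984085606
```

View pics/w4.png

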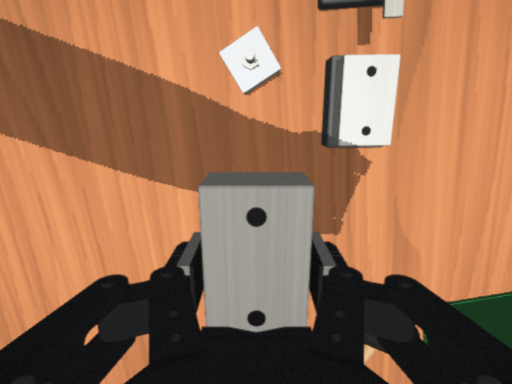

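Plate B is held the same way, with holes at (256,217) and (256,318). The stack with its first plate is at (368,100). I move over it at height and then check.

```bash
python3 -m crank '[{"travel":[14,19,0],"yaw":-0.01},{"travel":[22,29,0],"yaw":0},{"travel":[22,29,0],"yaw":0},{"travel":[14,19,0],"yaw":0},{"travel":[6,8,0],"yaw":0},{"travel":[0,0,0],"yaw":0}]'
python3 -c "
from h import *
go(.588,-.146,.0676,-4.6)"
```

```text
time: 12.72
ee_pos: [0.5875, -0.1437, 0.1927]
tool_rot: [-2.302, -2.132, 0.004]
ft_force: [0.1, 0.3, -3.1]
width: 0.0493
gripper_force: 43.0
t 12.7167 pos [ 0.5875 -0.1437  0.1927] yaw -4.4 -> tool yaw 0.004 travel after [ -2.3   1.3 125.1] travel before [ -2.3   1.3 125.1] w 0.049273505300340796 j6 1.4070539098642654
```

```bash
python3 -m crank '[{"travel":[-2,1,10],"yaw":0.003},{"travel":[0,0,28],"yaw":0},{"travel":[0,0,32],"yaw":0},{"travel":[0,0,22],"yaw":0},{"travel":[0,0,12],"yaw":0},{"travel":[0,0,7],"yaw":0},{"travel":[0,0,3],"yaw":0},{"travel":[0,0,0],"yaw":0},{"travel":[0,0,0],"yaw":0}]'
python3 -c "
from h import *
go(.588,-.146,.0676,-4.6)"
```

```text
time: 13.47
ee_pos: [0.5882, -0.1477, 0.0837]
tool_rot: [2.307, 2.13, 0.002]
ft_force: [0.3, 0.2, -3.0]
width: 0.0491
gripper_force: 43.0
t 13.4667 pos [ 0.5882 -0.1477  0.0837] yaw -4.6 -> tool yaw 0.001 travel after [ 1.7 -0.4 16.1] travel before [ 1.7 -0.4 16.1] w 0.04906980573539934 j6 1.4042436588872875
```

```bash
python3 -m crank '[{"travel":[1,0,5],"yaw":0},{"travel":[0,0,4],"yaw":0},{"travel":[0,0,2],"yaw":0},{"travel":[0,0,1],"yaw":0},{"travel":[0,0,1],"yaw":0},{"travel":[0,0,0],"yaw":0}]'
python3 -m crank '[{"travel":[0,0,1],"yaw":0},{"travel":[0,0,1],"yaw":0},{"travel":[0,0,0],"yaw":0}]'
```

```text
time: 13.97
ee_pos: [0.5878, -0.1463, 0.0691]
tool_rot: [-2.307, -2.132, 0.0]
ft_force: [-1.3, -1.0, -4.6]
width: 0.0491
gripper_force: 43.1
time: 14.22
ee_pos: [0.588, -0.1464, 0.0676]
tool_rot: [2.307, 2.132, 0.001]
ft_force: [-0.6, -1.2, 0.4]
width: 0.0489
gripper_force: 43.3
```

```bash
python3 -m crank '[{"travel":[0,0,0.8],"yaw":0},{"travel":[0,0,0],"yaw":0},{"travel":[0,0,0],"yaw":0}]'
```

```text
time: 14.47
ee_pos: [0.588, -0.1464, 0.0676]
tool_rot: [2.307, 2.131, 0.001]
ft_force: [-2.7, 1.3, 6.0]
width: 0.049
gripper_force: 44.0
```

Seated. I release and rise.

```bash
python3 -m crank '[{"travel":[0,0,0],"yaw":0},{"travel":[0,0,0],"yaw":0},{"travel":[0,0,0],"yaw":0},{"travel":[0,0,0],"yaw":0},{"travel":[0,0,0],"yaw":0},{"travel":[0,0,-5],"yaw":0},{"travel":[0,0,-20],"yaw":0},{"travel":[0,0,-35],"yaw":0},{"travel":[0,0,-38],"yaw":0},{"travel":[0,0,-30],"yaw":0}]' 0
python3 -m crank '[{"travel":[0,0,-15],"yaw":0},{"travel":[0,0,-5],"yaw":0},{"travel":[0,0,0],"yaw":0},{"travel":[0,0,0],"yaw":0}]'
python3 - <<'E'
from h import *
cm=robot.camera_model("wrist"); im,d=robot.snapshot("wrist"); cv2.imwrite("pics/w5.png",im)
P=cloud("wrist",d,cm)
print("top",rect(P,(.588,-.147),.06,.082,.1)); print("mid+",rect(P,(.588,-.147),.06,.052,.1)); print("riser+",rect(P,(.588,-.147),.065,.022,.1))
im,d=robot.snapshot("side"); cv2.imwrite("pics/side1.png",cv2.resize(im[130:300,230:400],None,fx=3,fy=3))
E
```

```text
time: 15.3
ee_pos: [0.5878, -0.1464, 0.1975]
tool_rot: [2.306, 2.131, 0.001]
ft_force: [0.5, 0.0, 1.4]
width: 0.0852
gripper_force: 0.0
time: 15.63
ee_pos: [0.5877, -0.1463, 0.2133]
tool_rot: [-2.307, -2.131, 0.001]
ft_force: [-0.8, 0.3, -0.7]
width: 0.0855
gripper_force: 0.0
top (array([ 586.5, -146.3,   50. ,   79.3,   85.5]), np.float64(0.0899), 4396)
mid+ (array([ 586.5, -146.3,   50. ,   79.3,   85.5]), np.float64(0.0899), 4545)
riser+ (array([ 587.5, -144.2,   59.9,   83.8,   85.4]), np.float64(0.0898), 4943)
```

View pics/side1.png

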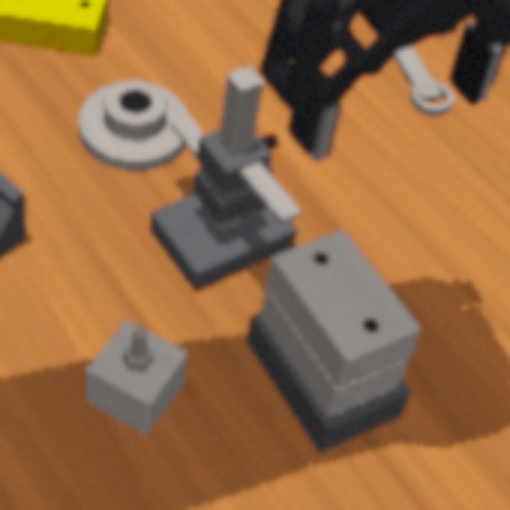

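The crop shows both plates stacked squarely on the riser at (335,330), level with the pointer, and the gripper is clear.

```bash
python3 -c "
from cell import robot
print(robot.finish_job())"
```

```text
the job is handed in; nothing more can be done
None
```

Both plates are stacked on the riser, centred to about 1 mm and in line with it, with the stack top at about 90 mm, level with the high pointer; the job is handed in (no verdict was returned).

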